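Hold the bench waste hatch open with its lever

TASK

Somebody left the white tube rack under the black paddle of the waste-hatch lever. Without lifting it, draw the rack towards the robot by the inside of its steel hoop, with the fingertips, until it lies entirely clear of the paddle; then press the paddle down to its stop so that the heavy steel flap rises, and finish while still holding it down. Do not grip the rack, keep off the flap, and leave the other things on the bench where they are.

Things in the scene. Friction and masses are not known exactly. Their poses are not given: they have to be found in the camera images.
- station: Fixed waste hatch: open steel chute collar and, beside it, the lever's bracket. Position and yaw vary. Origin on the bench under the pivot (pivot z 50 mm); z up. Lever along y at x -2.5 mm: paddle centre at y -200 mm, short end to +y. Collar: x 20 to 170, y 0 to 200, 70 mm high, the flap on it. Bracket: 62 mm high, x -50 to 26, y +-25 mm. +x points away from the robot, within 0.15 rad.
- lever (a joint): Lever angle, rad: 0 at rest (paddle high), grows as the paddle is pressed, stop at 0.30. Pressing takes about 6 to 15 N at the paddle; let go, it comes back up under the flap's weight. The flap rises with it, to about 0.6 rad at the stop. A rack left under the paddle stops the lever at about 0.2.
- paddle (a point): Centre of the top face of the lever's black paddle, a plate 50 (station x) by 60 (station y) by 10 mm. At rest this point is at about z 90 mm and the face slopes 0.17 rad, higher at the outer (-y) end; at the stop it is at about z 29 mm, having moved less than 6 mm sideways. The arm to the pivot is a bar 16 mm wide.
- flap (a joint): Flap angle, rad: 0 closed, flat on the collar; grows as the free edge rises. A steel plate 150 by 165 by 8 mm, 1.0 to 1.6 kg, hinged along station x at station y = 35 mm, z = 74 mm; an ear at its front rests over the lever's short end. Only the lever may lift it.
- rack: Loose white tube rack, 0.28 to 0.44 kg, its far end under the paddle. Origin on its underside; x along its length, away from the robot (within 0.3 rad of world x); z up. Block: x -100 to 65, y +-30 mm, flat top at 42 mm. At the start its mid-line is within 20 mm of the paddle's centre. It slides on the bench without tipping when drawn by the hoop's bar.
- rack_bar (a point): Middle of the level bar of the steel hoop that stands across the rack near its end towards the robot, at rack (-55, 0, 66) mm. The bar runs along rack y, 10 mm thick, on posts at y +-24 mm. Between hoop and paddle the rack's top is bare for 60 to 80 mm: the fingertips go down there.
- beaker: Loose glass beaker, 66 mm wide, 85 mm high, beyond the paddle; leave alone. Origin under its centre.
- jar: Loose amber jar, 60 mm wide, 90 mm high, to the right of the paddle; leave alone. Origin under its centre.
- flask: Loose clear bottle, 48 mm wide, 100 mm high, left of the way the rack comes out; leave alone. Origin under its centre.
- tipbox: Loose grey pipette-tip box, 82 by 112 by 59 mm, in front of the hatch; leave alone. Origin under its centre.
- pen: Loose pen, 120 mm long, lying on the bench; leave alone. Origin under its centre.
- washer: Loose white bottle, 68 mm wide, 170 mm high, farther right; leave alone. Origin under its centre.
- dishes: Loose pile of three dishes, 88 mm wide, 48 mm high, at the near right; leave alone. Origin under its centre.
There are look-alikes about, which are no part of the job. Leave any green or orange look-alike of the rack alone.

How it is judged:
By the outcome, as a careful person would: the job done as asked, in the order asked, and still so for the second after the job is handed in, while the arm keeps its last pose, push and grip.
It also fails if it takes over 40 s, if anything falls off the work surface, if the arm or the gripper's body presses on something with over 40 N, if the wrist force passes 120 N, or if a joint passes its speed limit or range.

ROBOT

A 6-joint arm with a two-finger parallel gripper is mounted at the origin on the work surface. World frame = base frame: x ahead of the robot, y to its left, z up, the work surface at z = 0. Lengths are in mm, angles in degrees, forces in N, time in s.
With the tool pointing down it reaches from about 300 to 850 mm from the base axis. Payload 4.2 kg.
Tool frame: the origin (TCP) lies at the very end of the fingers, on their centre line; the grasp point (between the pads) lies 19 mm behind it; z points along the fingers, y is the direction in which the jaws open and shut (so a half turn about z gives the same grasp; the last joint's range is limited). The gripper opens to 91 mm and grips with 3 to 60 N. Pads are 32 mm wide; open, the fingers measure 118 mm over their backs; the gripper's body (76 mm by 178 mm) begins 60 mm behind the grasp point.
Start: joints at [-72.88, 18.312, 89.639, -0, 72.044, -1.146], TCP at [180.224, -546.043, 213.976] pointing down, gripper open.
Joint ranges: [-177.97, 177.97], [-48.28, 115.42], [12.27, 149.76], [-77.06, 257.06], [2.81, 150.46], [-146.56, 146.56]. Speed limits (degrees/s): [147.25, 147.25, 180, 180, 180, 180].

INTERFACE

Orientations are given as [roll, pitch, yaw] about the fixed x, y, z axes, in that order (R = Rz(yaw) Ry(pitch) Rx(roll)).
In Python, from workcell import env gives the robot as it stands. The module is installed in compiled form; this text tells all that it offers.
- The arm moves only by the tool arm_command, never from a script. Its argument "targets" is a list of rows, each a list of 5 numbers: the closure, from 0 (fully open) to 1 (shut), then the shift along the tool's x, y, z each as a share of 50 cm, from -1 to 1, then the turn about the tool's z as a share of pi/4 rad, from -1 to 1. A call has 1 to 8 rows; each row is the pose to reach, as a shift and turn from the pose measured when the call began, along the tool's axes at that moment; what a row does not reach only later rows make up. A row lasts 1/12 s, in which the tool goes at most 41.7 mm and 7.16 degrees, less where a joint would pass 70% of its speed; a pose out of reach is approached as far as the arm can. A call with a number of a shift or a turn outside -1 to 1 is refused whole. A call with a gripper value outside its range is refused whole. The fingers move at their own pace and stop on an object; "squeeze" is the grip in N (left out, the last holds). Time passes only in rows, so rows that repeat a pose let the fingers close. It gives the time, the measured TCP pose, the force and the opening at its end, in the units of the state.
- env.state(): the state, without advancing time (a new reading comes with each control period).
- env.grab_frame(name): name is "side" or "top"; returns the picture (420x560x3 uint8, red, green, blue); there is no depth.
- env.camera_params(name): a dict with "camera_matrix" (3x3 intrinsics, pixels), "R" (3x3) and "t" (3): a world point X has camera coordinates R X + t. Camera axes: x right, y down, z forward; pixel columns grow to the right and rows downward; lengths in mm; the calibration is good to about 2 mm. A picture is of the moment at which its call begins. camera_params takes no time and is no camera call.
- env.job_done(): hands the job in, once; it reports no verdict.
The state is a dict: "time_s": time; "qpos": joint angles; "qvel": joint speeds; "effort": joint torques, N m; "ee_pos": TCP position; "ee_rot": TCP orientation; "force": force on the tool from outside, world axes, zero at the start; "torque": the same for the moment, N m; "gripper_width": finger opening in mm.
Only numpy, scipy, OpenCV 4.12 (cv2) and the standard library are available. Lean on these libraries where they do the work, as an engineer would, in place of code of your own. Each camera call takes 0.05 s, during which the arm holds its last target.

## Working session

There is one attempt and no reset: what is moved stays moved. The work goes in short steps, Python scripts to look and compute and a tool call to move; the robot and the scene stay as the last step left them, time stands still between calls to the robot, and variables do not carry over. Pictures are saved under pics/ and viewed, and the job is handed in when it is done.

Besides the shell and the picture viewer there is one more tool, called by a JSON object that holds its "op" and its "data". arm_command: Moves the arm, as the interface text tells. Shift numbers are shares of 50 cm and turn numbers shares of pi/4 rad, none past 1 either way. Its arguments: {"type":"object","properties":{"targets":{"type":"array"},"squeeze":{"type":"number"}},"required":["targets"]}

```bash
mkdir -p pics; python3 - <<'E'
from workcell import env
import cv2
for n in ("top","side"):
    cv2.imwrite(f"pics/{n}0.png",env.grab_frame(n)[:,:,::-1])
    p=env.camera_params(n);print(n,p)
print(env.state())
E
```

```text
top {'camera_matrix': array([[379.29696861,   0.        , 285.78149456],
       [  0.        , 379.29696861, 206.16151473],
       [  0.        ,   0.        ,   1.        ]]), 'R': array([[-0.00777604, -0.99985147, -0.01538111],
       [-0.99252761,  0.00959036, -0.1216428 ],
       [ 0.12177224,  0.01432028, -0.99245476]]), 't': array([ -40.61104877,  551.22752434, 1066.16011567])}
side {'camera_matrix': array([[472.32361618,   0.        , 281.02471272],
       [  0.        , 472.32361618, 210.24494015],
       [  0.        ,   0.        ,   1.        ]]), 'R': array([[-0.66307623, -0.74831882,  0.01867768],
       [-0.50352525,  0.42742688, -0.75084525],
       [ 0.55388829, -0.50727232, -0.66021402]]), 't': array([ 330.63581933,  362.67033399, 1146.15165728])}
{'time_s': 0.1, 'qpos': array([-7.28792758e+01,  1.83469643e+01,  8.96980667e+01, -5.52258309e-04,
        7.20439221e+01, -1.14525126e+00]), 'qvel': array([-0.10122369, -0.11365697, -0.1491694 , -0.07687666, -0.01655551,
       -0.04151309]), 'effort': array([ 1.16414114e-03, -4.13333881e+01, -2.32507896e+01,  7.30438787e-02,
        4.21108806e-02, -5.43132660e-05]), 'ee_pos': array([ 180.09550617, -545.6031434 ,  213.22366026]), 'ee_rot': array([-1.79911054e+02, -1.25292106e-03,  1.82661452e+01]), 'force': array([-0.32223472,  0.27134097,  0.60198434]), 'torque': array([-0.00422991, -0.02320922, -0.04508548]), 'gripper_width': 91.1292704711748}
```

View pics/top0.png

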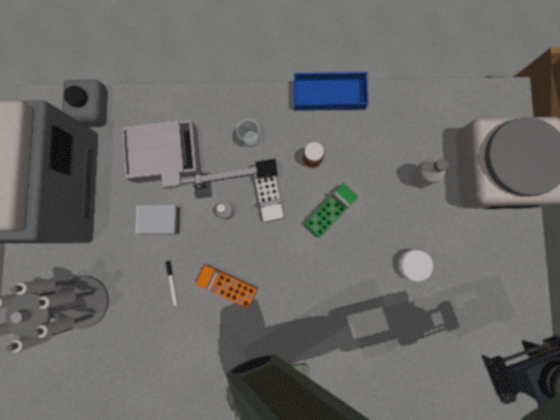

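View pics/side0.png

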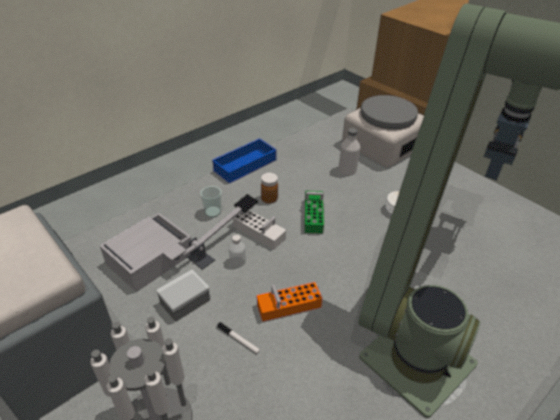

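```bash
python3 - <<'E'
import cv2
a=cv2.imread("pics/top0.png");b=cv2.imread("pics/side0.png")
cv2.imwrite("pics/tz.png",cv2.resize(a[140:235,190:310],None,fx=6.5,fy=6.2,interpolation=cv2.INTER_CUBIC)[:590,:790])
cv2.imwrite("pics/sz.png",cv2.resize(b[170:270,180:310],None,fx=6,fy=6,interpolation=cv2.INTER_CUBIC))
E
```

```text
(no output)
```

View pics/tz.png

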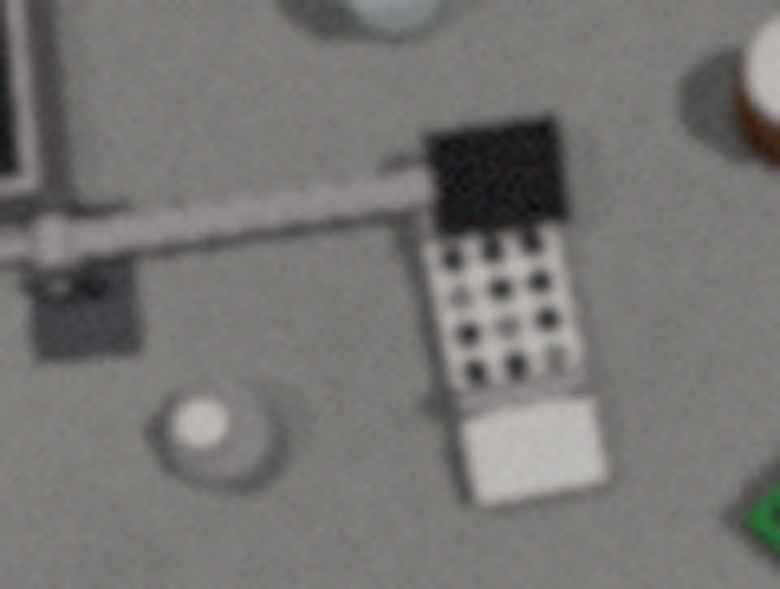

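View pics/sz.png

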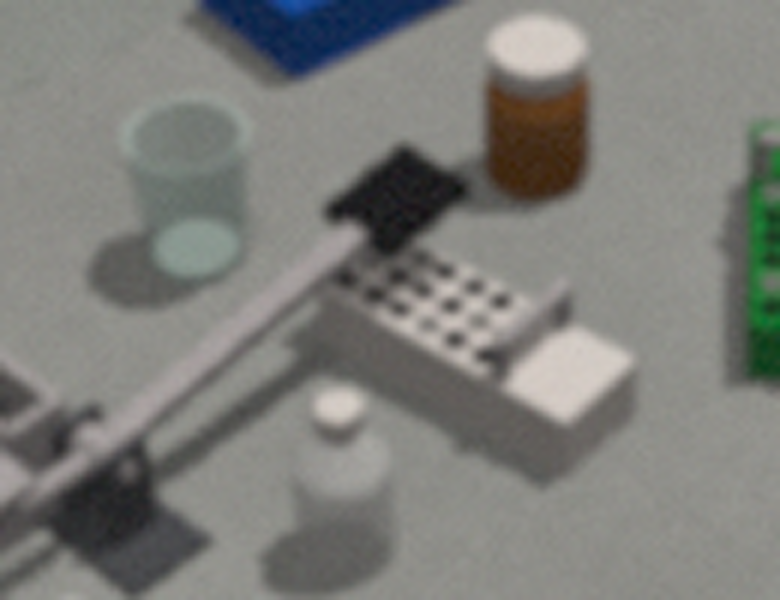

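```bash
cat > h.py <<'E'
import numpy as np
from workcell import env
def ray(n,uv,z):
    p=env.camera_params(n);K,R,t=p["camera_matrix"],p["R"],p["t"]
    d=R.T@np.linalg.solve(K,[uv[0],uv[1],1]);c=-R.T@t
    return c+d*(z-c[2])/d[2]
def proj(n,X):
    p=env.camera_params(n);q=p["camera_matrix"]@(p["R"]@np.array(X,float)+p["t"]);return q[:2]/q[2]
def tri(a,b):
    A=[];B=[]
    for n,uv in(("top",a),("side",b)):
        p=env.camera_params(n);P=p["camera_matrix"]@np.c_[p["R"],p["t"]]
        for k in(0,1):
            r=uv[k]*P[2]-P[k];A.append(r[:3]);B.append(-r[3])
    return np.linalg.lstsq(np.array(A),np.array(B),rcond=None)[0]
E
python3 - <<'E'
from h import *
np.set_printoptions(precision=1,suppress=True)
T=lambda x,y:(190+(x+.5)/6.5-.5,140+(y+.5)/6.2-.5)
S=lambda x,y:(180+(x+.5)/6-.5,170+(y+.5)/6-.5)
for n,p,z in [("nearL",(478,505),42),("nearR",(606,483),42),("left@paddle",(425,240),42),("right@pad",(562,225),42)]:
    print(n,ray("top",T(*p),z))
for n,p,z in [("nearL",(572,424),42),("nearR",(635,362),42)]: print("side",n,ray("side",S(*p),z))
print("barL",ray("top",T(462,398),66),"barR",ray("top",T(582,385),66), "side barR",ray("side",S(562,290),68))
for n,t,s,z in [("padOuterFar",(556,117),(403,146),95),("padOuterNear",(568,217),(465,187),95),("padInnerNear",(432,232),(388,250),85),("padInnerFar",(428,134),(328,208),85)]:
    print(n,tri(T(*t),S(*s)),ray("top",T(*t),z))
print("pivot-ish",ray("top",T(50,240),58))
print("flask cap",ray("top",T(202,422),100),"base",ray("side",S(325,575),0))
print("jar side base",ray("side",S(530,165),0))
E
```

```text
nearL [507.5  19.7  42. ]
nearR [517.2 -36.8  42. ]
left@paddle [632.2  43.4  42. ]
right@pad [638.7 -17.9  42. ]
side nearL [501.8  22.2  42. ]
side nearR [514.4 -30.5  42. ]
barL [554.3  24.9  66. ] barR [559.8 -27.2  66. ] side barR [557.1 -18.9  68. ]
padOuterFar [680.4 -16.6  85. ] [677.1 -17.7  95. ]
padOuterNear [634.8 -21.3  83.9] [631.5 -22.6  95. ]
padInnerNear [627.9  36.2  78.7] [627.3  36.2  85. ]
padInnerFar [674.   38.5  77.5] [672.4  38.   85. ]
pivot-ish [630.9 207.6  58. ]
flask cap [540.3 131.3 100. ] base [532.9 152.1   0. ]
jar side base [ 704.3 -123.     0. ]
```

{"op": "arm_command", "data": {"targets": [[1, 0.08, -0.055, 0, 0.05], [1, 0.16, -0.11, 0, 0.1], [1, 0.24, -0.165, 0, 0.15], [1, 0.31, -0.22, 0, 0.19], [1, 0.38, -0.27, 0, 0.19], [1, 0.45, -0.32, 0, 0.19], [1, 0.51, -0.36, 0, 0.19], [1, 0.56, -0.395, 0, 0.19]], "squeeze": 20}}

```text
time_s: 0.77
ee_pos: [378.8, -276.1, 213.3]
ee_rot: [-179.9, 0.0, 9.7]
force: [0.7, -0.3, -0.3]
gripper_width: 40.5
```

```bash
cat >> h.py <<'E'
from scipy.spatial.transform import Rotation as Ro
np.set_printoptions(precision=3,suppress=True)
def go(X,yaw=None):
    s=env.state();R=Ro.from_euler("xyz",s["ee_rot"],degrees=True).as_matrix()
    sh=R.T@(np.array(X,float)-s["ee_pos"])/500
    print("t",s["time_s"],"pos",s["ee_pos"],"rot",s["ee_rot"],"F",s["force"],"w",s["gripper_width"])
    print("shares",sh,"turn",None if yaw is None else -(yaw-s["ee_rot"][2])/45)
E
python3 - <<'E'
from h import *
go([592,6,213],9.8)
for p in [(305,222),(319,236),(258,290),(250,305)]: print(p,ray("top",p,30))
E
```

```text
t 0.7667 pos [ 378.826 -276.069  213.348] rot [-179.896    0.025    9.694] F [ 0.702 -0.344 -0.322] w 40.45122877227553
shares [ 0.515 -0.484  0.001] turn -0.0023643471296575947
(305, 222) [ 504.602 -100.564   30.   ]
(319, 236) [ 463.883 -140.238   30.   ]
(258, 290) [312.646  35.237  30.   ]
(250, 305) [271.271  57.79   30.   ]
```

{"op": "arm_command", "data": {"targets": [[1, 0.06, -0.055, 0, 0], [1, 0.12, -0.11, 0, 0], [1, 0.18, -0.165, 0, 0], [1, 0.24, -0.22, 0, 0], [1, 0.3, -0.28, 0, 0], [1, 0.36, -0.34, 0, 0], [1, 0.42, -0.395, 0, 0], [1, 0.47, -0.445, 0, 0]]}}

```text
time_s: 1.43
ee_pos: [574.1, -14.7, 213.2]
ee_rot: [-179.9, 0.0, 9.8]
force: [0.6, -1.1, -0.2]
gripper_width: 0.5
```

{"op": "arm_command", "data": {"targets": [[1, 0.03, -0.03, 0, 0], [1, 0.04, -0.035, 0, 0], [1, 0.045, -0.04, 0, 0], [1, 0.045, -0.04, 0, 0]]}}

```text
time_s: 1.77
ee_pos: [592.6, 8.7, 212.7]
ee_rot: [-179.9, 0.1, 9.8]
force: [-0.1, 0.3, -0.1]
gripper_width: 0.6
```

```bash
python3 - <<'E'
from h import *
go([592,6,120],9.8)
import cv2
b=env.grab_frame("side")[:,:,::-1]; a=env.grab_frame("top")[:,:,::-1]
A=cv2.resize(a[120:240,190:310],(560,560));B=cv2.resize(b[130:270,180:320],(560,560))
cv2.imwrite("pics/s1.png",B);cv2.imwrite("pics/t1.png",A)
E
```

```text
t 1.7667 pos [592.621   8.695 212.69 ] rot [-179.89     0.114    9.777] F [-0.065  0.287 -0.139] w 0.6097160794234597
shares [-0.002  0.005  0.185] turn -0.0005128432951377388
```

View pics/s1.png

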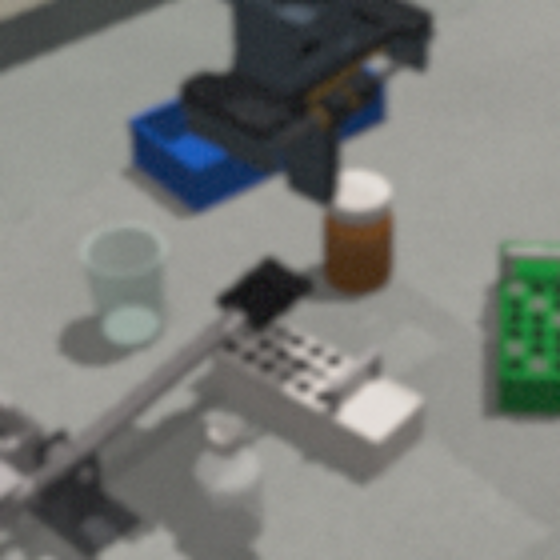

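{"op": "arm_command", "data": {"targets": [[1, -0.002, 0.004, 0.06, 0], [1, -0.002, 0.004, 0.12, 0], [1, -0.002, 0.004, 0.17, 0], [1, -0.002, 0.004, 0.2, 0], [1, -0.002, 0.004, 0.21, 0], [1, -0.002, 0.004, 0.21, 0]]}}

```text
time_s: 2.37
ee_pos: [590.0, 4.6, 107.2]
ee_rot: [-179.9, 0.3, 9.6]
force: [-1.1, 0.1, -0.3]
gripper_width: 0.9
```

```bash
python3 - <<'E'
from h import *
go([592,6,52],9.8)
import cv2
b=env.grab_frame("side")[:,:,::-1]
B=cv2.resize(b[130:270,180:320],(560,560))
cv2.imwrite("pics/s2.png",B)
E
```

```text
t 2.3667 pos [590.004   4.601 107.2  ] rot [-179.883    0.251    9.6  ] F [-1.131  0.137 -0.322] w 0.8900186660381443
shares [ 0.005 -0.002  0.11 ] turn -0.004454293928249816
```

View pics/s2.png

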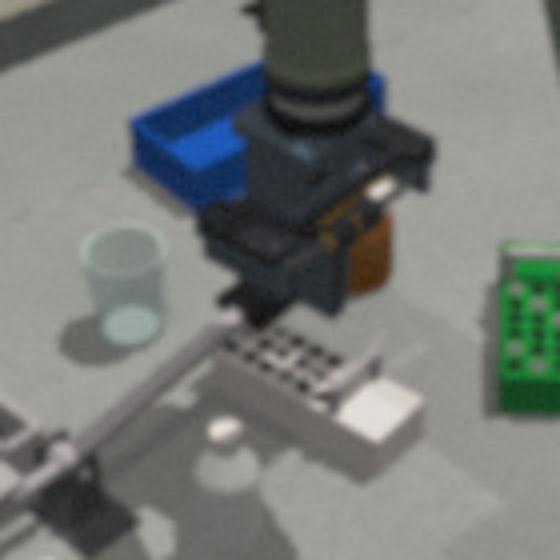

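{"op": "arm_command", "data": {"targets": [[1, 0.004, -0.002, 0.03, 0], [1, 0.004, -0.002, 0.06, 0], [1, 0.004, -0.002, 0.085, 0], [1, 0.004, -0.002, 0.1, 0], [1, 0.004, -0.002, 0.108, 0], [1, 0.004, -0.002, 0.108, 0]]}}

```text
time_s: 2.92
ee_pos: [593.0, 6.0, 54.8]
ee_rot: [-179.9, 0.1, 9.6]
force: [0.2, 0.7, 0.6]
gripper_width: 0.6
```

```bash
python3 - <<'E'
from h import *
go([577,3.5,52],9.8)
import cv2
b=env.grab_frame("side")[:,:,::-1];a=env.grab_frame("top")[:,:,::-1]
B=cv2.hconcat([cv2.resize(b[150:250,200:300],(400,400)),cv2.resize(a[140:240,220:320],(400,400))])
cv2.imwrite("pics/s3.png",B)
E
```

```text
t 2.9167 pos [593.017   6.003  54.849] rot [-179.912    0.066    9.601] F [0.168 0.692 0.611] w 0.6472370339736548
shares [-0.032 -0.     0.006] turn -0.004421231573454223
```

View pics/s3.png

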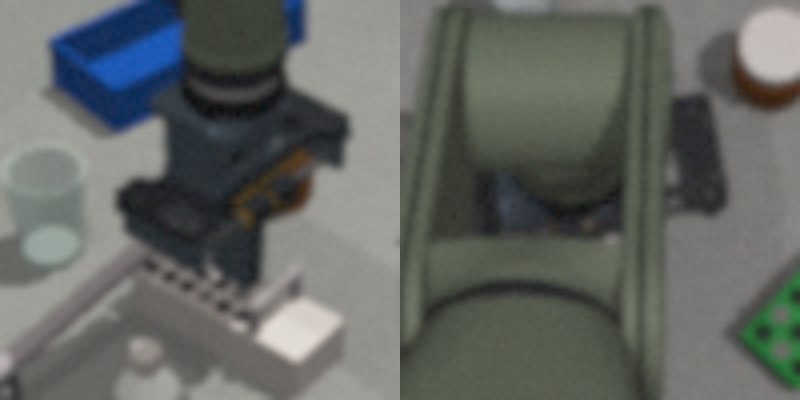

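{"op": "arm_command", "data": {"targets": [[1, -0.012, 0, 0.005, 0], [1, -0.022, 0, 0.005, 0], [1, -0.03, 0, 0.005, 0], [1, -0.038, 0, 0.005, 0], [1, -0.046, 0, 0.005, 0], [1, -0.056, 0, 0.005, 0], [1, -0.066, 0, 0.005, 0], [1, -0.076, 0, 0.005, 0]]}}

```text
time_s: 3.68
ee_pos: [556.3, -0.3, 53.4]
ee_rot: [-179.9, -0.1, 9.6]
force: [2.6, 0.3, 0.7]
gripper_width: 0.6
```

```bash
python3 - <<'E'
from h import *
go([496,-10.5,52],9.8)
import cv2
b=env.grab_frame("side")[:,:,::-1]
cv2.imwrite("pics/s4.png",cv2.resize(b[150:270,200:320],(600,600)))
E
```

```text
t 3.6833 pos [556.307  -0.285  53.404] rot [-179.939   -0.109    9.604] F [2.561 0.347 0.671] w 0.5661414148402863
shares [-0.122  0.     0.003] turn -0.00435461786396066
```

View pics/s4.png

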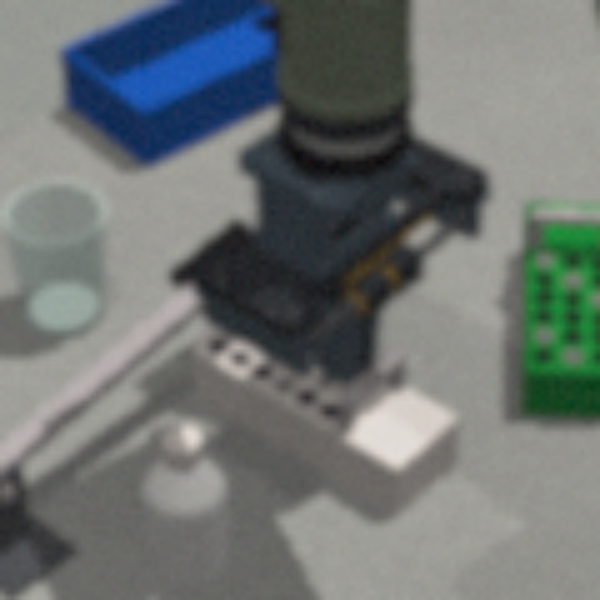

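{"op": "arm_command", "data": {"targets": [[1, -0.02, 0, 0.003, 0], [1, -0.038, 0, 0.003, 0], [1, -0.056, 0, 0.003, 0], [1, -0.074, 0, 0.003, 0], [1, -0.092, 0, 0.003, 0], [1, -0.106, 0, 0.003, 0], [1, -0.118, 0, 0.003, 0], [1, -0.126, 0, 0.003, 0]]}}

```text
time_s: 4.4
ee_pos: [493.0, -11.1, 52.4]
ee_rot: [-180.0, -0.1, 9.6]
force: [5.6, 1.1, 5.5]
gripper_width: 0.3
```

```bash
python3 - <<'E'
from h import *
go([506,-9,150],9.8)
import cv2
b=env.grab_frame("side")[:,:,::-1]
cv2.imwrite("pics/s5.png",cv2.resize(b[150:270,200:320],(600,600)))
E
```

```text
t 4.4 pos [492.996 -11.101  52.395] rot [-179.952   -0.113    9.595] F [5.649 1.132 5.518] w 0.33924009470927624
shares [ 0.027  0.    -0.195] turn -0.004562344681393466
```

View pics/s5.png

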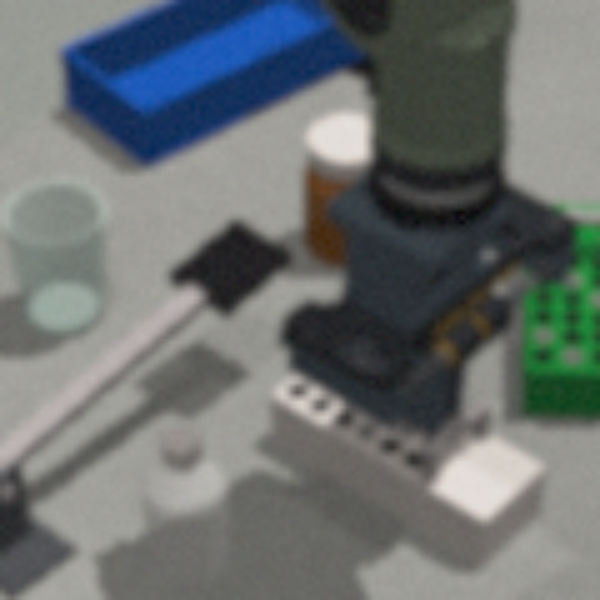

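{"op": "arm_command", "data": {"targets": [[1, 0.015, 0, 0, 0], [1, 0.027, 0, 0, 0], [1, 0.027, 0, -0.03, 0], [1, 0.027, 0, -0.08, 0], [1, 0.027, 0, -0.14, 0], [1, 0.027, 0, -0.19, 0], [1, 0.027, 0, -0.2, 0]]}}

```text
time_s: 5.03
ee_pos: [506.9, -9.0, 155.1]
ee_rot: [-180.0, -0.2, 9.6]
force: [0.5, 0.7, 0.5]
gripper_width: 0.1
```

```bash
python3 - <<'E'
from h import *
go([653,9,150],6.3)
import cv2
b=env.grab_frame("side")[:,:,::-1];a=env.grab_frame("top")[:,:,::-1]
cv2.imwrite("pics/s6.png",cv2.hconcat([cv2.resize(b[150:270,200:320],(400,400)),cv2.resize(a[140:260,200:320],(400,400))]))
E
```

```text
t 5.0333 pos [506.882  -9.005 155.147] rot [-179.993   -0.209    9.617] F [0.544 0.701 0.548] w 0.10178308593658618
shares [0.294 0.013 0.011] turn 0.07370183720422975
```

View pics/s6.png

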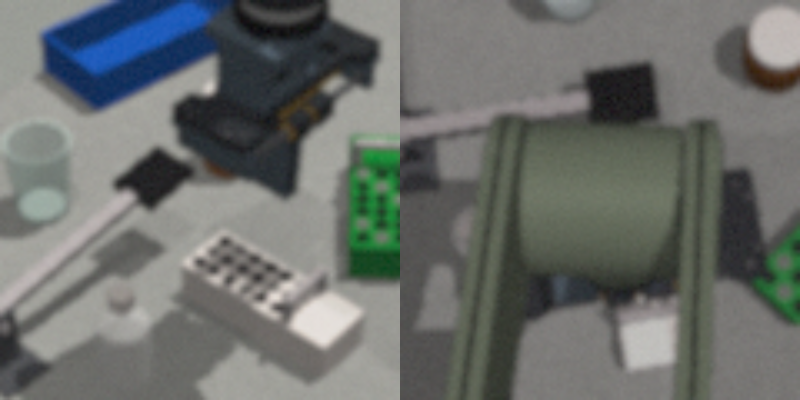

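{"op": "arm_command", "data": {"targets": [[1, 0.05, 0.003, 0, 0.02], [1, 0.11, 0.006, 0, 0.04], [1, 0.17, 0.008, 0, 0.06], [1, 0.225, 0.01, 0, 0.074], [1, 0.265, 0.012, 0, 0.074], [1, 0.288, 0.013, 0, 0.074], [1, 0.294, 0.013, 0, 0.074], [1, 0.294, 0.013, 0, 0.074]]}}

```text
time_s: 5.8
ee_pos: [650.4, 9.3, 149.3]
ee_rot: [-179.9, 0.3, 6.3]
force: [-0.7, 0.5, 0.1]
gripper_width: 0.7
```

```bash
python3 - <<'E'
from h import *
go([653,9,100],6.3)
for p in [(254.4,230),(266.3,218.7)]: print(ray("side",p,42))
import cv2
b=env.grab_frame("side")[:,:,::-1]
cv2.imwrite("pics/s7.png",cv2.resize(b[130:270,180:320],(560,560)))
E
```

```text
t 5.8 pos [650.375   9.308 149.307] rot [-179.914    0.33     6.3  ] F [-0.727  0.456  0.138] w 0.7347861118798453
shares [0.006 0.001 0.099] turn -9.0256695287394e-06
[574.435  40.553  42.   ]
[589.733 -19.064  42.   ]
```

View pics/s7.png

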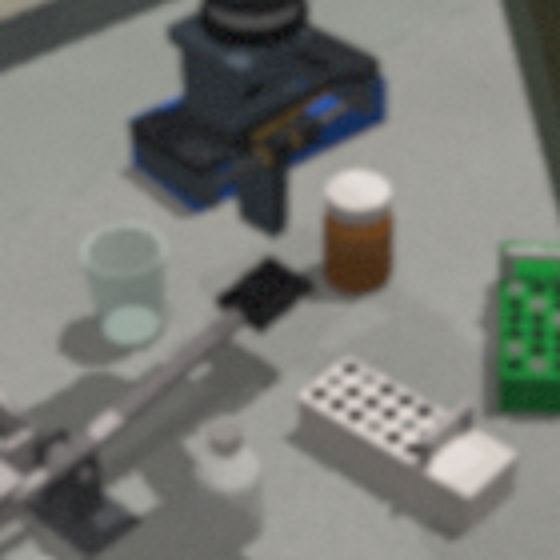

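{"op": "arm_command", "data": {"targets": [[1, 0.005, 0.001, 0.04, 0], [1, 0.005, 0.001, 0.08, 0], [1, 0.005, 0.001, 0.105, 0], [1, 0.005, 0.001, 0.125, 0], [1, 0.005, 0.001, 0.145, 0], [1, 0.005, 0.001, 0.165, 0], [1, 0.005, 0.001, 0.185, 0], [1, 0.005, 0.001, 0.2, 0]]}}

```text
time_s: 6.52
ee_pos: [650.7, 6.6, 51.5]
ee_rot: [179.9, 0.4, 6.3]
force: [-3.4, -6.5, 10.9]
gripper_width: 0.5
```

```bash
python3 - <<'E'
from h import *
go([653,9,28],6.3)
import cv2
b=env.grab_frame("side")[:,:,::-1]
cv2.imwrite("pics/s8.png",cv2.resize(b[130:290,100:300],(750,600)))
E
```

```text
t 6.5167 pos [650.662   6.619  51.509] rot [179.863   0.351   6.334] F [-3.395 -6.515 10.912] w 0.49933300208083325
shares [ 0.005 -0.004  0.047] turn 0.0007571370592766197
```

View pics/s8.png

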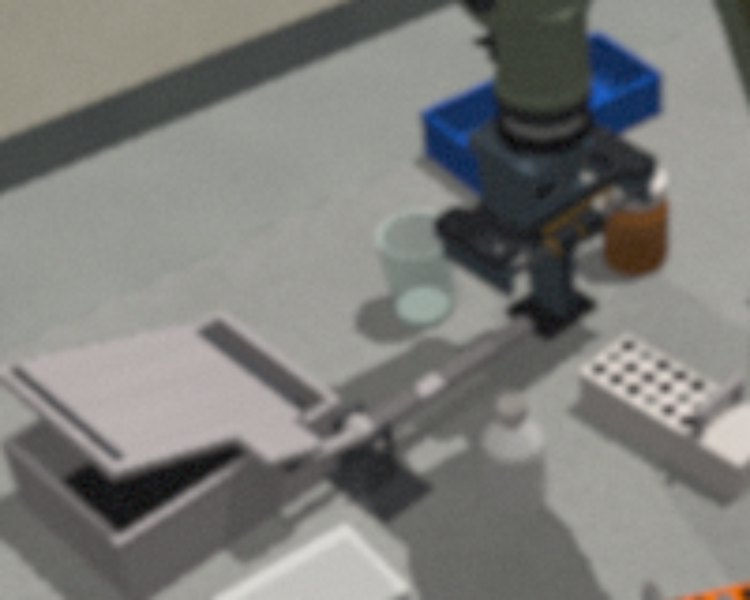

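{"op": "arm_command", "data": {"targets": [[1, 0.005, -0.004, 0.02, 0], [1, 0.005, -0.004, 0.032, 0], [1, 0.005, -0.004, 0.042, 0], [1, 0.005, -0.004, 0.05, 0], [1, 0.005, -0.004, 0.055, 0], [1, 0.005, -0.004, 0.055, 0]]}}

```text
time_s: 7.07
ee_pos: [650.8, 8.0, 29.4]
ee_rot: [179.8, 0.4, 6.3]
force: [-13.4, -3.3, 35.1]
gripper_width: 0.4
```

```bash
python3 - <<'E'
from h import *
go([653,9,24],6.3)
import cv2
b=env.grab_frame("side")[:,:,::-1]
cv2.imwrite("pics/s9.png",cv2.resize(b[130:290,100:300],(750,600)))
E
```

```text
t 7.0667 pos [650.835   8.001  29.432] rot [179.822   0.43    6.338] F [-13.409  -3.257  35.148] w 0.3822070471398033
shares [ 0.005 -0.002  0.011] turn 0.0008427034286170433
```

View pics/s9.png

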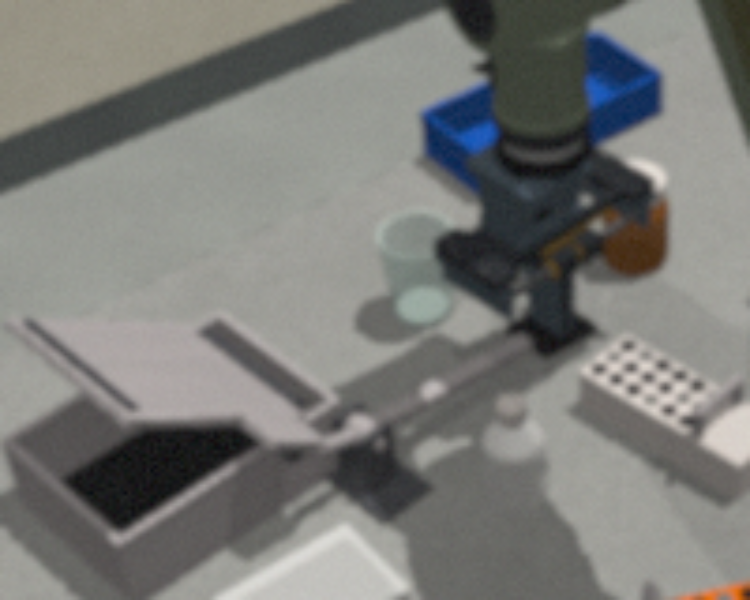

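```bash
python3 - <<'E'
from h import *
import cv2
for i in range(6): a=env.grab_frame("top")
go([653,9,24],6.3)
cv2.imwrite("pics/t9.png",a[:,:,::-1])
E
```

```text
t 7.4167 pos [650.846   7.97   29.44 ] rot [179.818   0.405   6.335] F [-13.141  -3.359  35.258] w 0.46482176590184354
shares [ 0.005 -0.002  0.011] turn 0.0007854468606403881
```

View pics/t9.png

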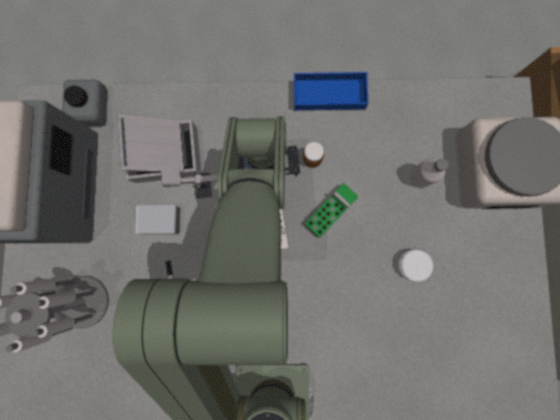

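Over 0.35 s the pose and push stayed steady: z 29.4 mm, about 35 N up. The flap is up, and the jar, green rack, tip box and dishes are at the same pixels as before. I'm handing the job in.

```bash
python3 -c "
from workcell import env
print(env.job_done())"
```

```text
the job is handed in; nothing more can be done
None
```

I drew the rack about 85 mm towards the robot with closed fingertips against the inside of the hoop bar, without gripping or lifting it. I then pressed the paddle to its stop and handed the job in at 7.4 s, still holding it down.

- **Rack clear:** its far end measured x ≤ 590 mm, against a paddle near edge at about 628 mm, so roughly 38 mm clear.
- **Paddle at its stop:** the TCP sits at z 29.4 mm, where about 29 mm was expected. The upward force rose from 11 N while lifting to a steady 35 N, and the flap is visibly open in both views.
- **Other objects:** the jar, green rack, tip box and dishes are unmoved in the last top picture, and the beaker and flask look unmoved in the last side picture. The arm hides the orange rack and part of the pen in the last top picture, so I did not re-check those two, though nothing went near them.
- **Side force:** pressing leaves about 13 N sideways on the fingertips along x. It held steady over the last 0.35 s.

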